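Shut off the bench air and hold the bleeder open with its refitted knob

TASK

The air line on the joiner's bench has to be vented: first turn the red lever of the ball valve a quarter turn, from along the pipe to fully closed across it, then take the loose black knob, turn it so that its white mark matches the white mark on the bleeder's collar and fit it fully home on the brass D-shaped shaft. Press the knob well down against the spring and finish like that, still gripping the knob and keeping it pressed, with the valve still closed. Do not press the bleeder while the valve is open, and leave all the other things on the bench where they are.

Things in the scene. Friction and masses are not known exactly. Their poses are not given: they have to be found in the camera images.
- valve (a joint): angle of the ball valve's lever in rad: 0 = open (lever along the pipe, free end to the robot's left), 1.571 = closed (lever square to the pipe, free end towards the robot). Grows anticlockwise seen from above, hard stops at 0 and 1.571; stays where it is left, takes about 0.12 N m to turn. Starts near open.
- valve_hinge (a point): point on the lever's upright turning axis at the lever's mid-height, about 93 mm above the bench. Its z axis points up and its y axis points along the lever to its free end.
- valve_grip (a point): middle of the lever's red sleeve, 75 mm from valve_hinge; same axes. The sleeve is a straight level bar 14 mm wide and 16 mm tall, from 30 to 100 mm off the turning axis, its underside 85 mm and top 101 mm above the bench. The pipe and coupling under it reach up to 64 mm.
- knob: loose black knob, about 60 g, upright on the bench, 43 mm tall. Skirt 46 mm across, 23 mm tall; above it a grip bar 44 mm long (along its x), 14 mm thick (y), 23 to 43 mm above the underside. D-shaped bore open below, 20 mm deep, 8 mm radius (1 mm play), flat on the +x side 4 mm off the axis. White line on the bar's top and the skirt at +x. Origin: centre of the underside; z up.
- shaft_seat (a point): centre of the top of the bleeder's round dark collar (56 mm across), where the knob's underside rests when fully home; 83 mm above the bench when not pressed. z up; x points to the shaft's flat side, marked by a white line on the collar. The knob fits only with its +x along this +x, within about 0.2 rad. Collar and shaft resist turning (0.5 N m) and sink together when pressed.
- shaft_tip (a point): centre of the top of the upright brass D-shaft, 16 mm above shaft_seat, same axes. The shaft is 14 mm across, its flat 3 mm from the axis on the +x side; its top 3 mm is stepped about 1.3 mm smaller all round as a lead-in.
- manifold: air manifold screwed to the bench: grey base plate 110 (x) x 300 (y) x 12 mm, brass pipe along y. Origin: centre of the plate's underside. Valve axis at y = +90 mm, bleeder (blue housing 52 mm across, 68 mm tall) at y = -90 mm, a small gauge between them up to 85 mm tall.
- plunger (a joint): how far the bleeder's collar and shaft are pressed down, in m: 0 = up, 0.008 = hard stop. Spring: about 3 N to start, 6 N at 5 mm, 8 N at the stop; it springs back when released.
- wax_tin: round wax tin, 50 mm across, 26 mm tall, green lid, origin under its centre. Bystander that stands near the knob.
- chisel: wood-handled chisel lying flat, 230 mm long, 27 mm thick at the handle. Bystander.
- auger_bit: dark steel auger bit lying flat, 160 mm long, 18 mm thick. Bystander.
- plane: dark wooden hand plane, 240 x 65 mm, 100 mm tall with its iron. Bystander.
- gauge: wooden marking gauge, 170 mm beam, 62 mm tall. Bystander.
- rule: flat wooden rule, 300 x 32 x 6 mm. Bystander.
- mallet: wooden mallet lying down, 320 mm long, 90 mm tall. Bystander.
- pencil_mug: blue mug, 80 mm across, 95 mm tall. Bystander.

How it is judged (in metres and radians):
On the way, in this order (a step that is already met when the one before it is completed fails the run):
1. the ball valve is closed (value of joint valve above 1.45 rad), for 0.2 s.
2. the knob is fully home on the shaft and held pressed down by the fingers (z of knob in the frame of shaft_seat between -0.003 and 0.004 m and horizontal distance between knob and shaft_seat below 0.004 m and angle between the x axis of knob and the x axis of shaft_seat, either way round below 0.35 rad and angle between knob's own z axis and vertical below 0.15 rad and value of joint plunger above 0.005 m and contact force between the fingers and knob above 1 N), for 0.3 s.
At the end, for the whole second after the job is handed in: Through the last second: lever at 1.45 rad or more; knob home on the shaft (underside within 4 mm of the collar, centred within 4 mm, marks within 0.35 rad, upright within 0.15 rad); bleeder pressed over 5 of its 8 mm; fingers on the knob with over 1 N (all of step 2 and value of joint valve above 1.45 rad); the arm keeps its last pose, push and grip.
It fails at once if the bleeder is pressed (more than 3 mm) while the valve is not closed (value of joint plunger above 0.003 m and value of joint valve below 1.4 rad).
It fails at once if another thing on the bench is moved more than 30 mm (distance of any of wax_tin, chisel, auger_bit, plane, gauge, rule, mallet, pencil_mug from where it was at the start of the episode above 0.03 m).
It also fails if it takes over 64 s, if anything falls off the work surface, if the arm or the gripper's body presses on something with over 40 N, if the wrist force passes 120 N, or if a joint passes its speed limit or range.

ROBOT

A 6-joint arm with a two-finger parallel gripper is mounted at the origin on the work surface. World frame = base frame: x ahead of the robot, y to its left, z up, the work surface at z = 0. Lengths are in mm, angles in degrees, forces in N, time in s.
With the tool pointing down it reaches from about 300 to 875 mm from the base axis. Payload 6.4 kg.
Tool frame: the origin (TCP) lies on the front face of the gripper's body, between the roots of the fingers; the fingertips stand 64 mm ahead of it and the grasp point (between the pads) lies 45 mm ahead of it (r.grip_point_offset is the distance from the TCP to the grasp point, in mm); z points along the fingers, y is the line along which they close (so a half turn about z gives the same grasp; the last joint's range is limited). The gripper opens to 88 mm and grips with 3 to 60 N. Pads are 18 mm wide; open, the fingers measure 123 mm over their backs; the gripper's body (75 mm by 187 mm) begins 45 mm behind the grasp point.
Start: joints at [64.039, 10.359, 92.074, -0, 77.567, -11.82], TCP at [140.461, 557.595, 302.714] pointing down, gripper open.
Joint ranges: [-171.53, 171.53], [-51.25, 118.39], [17.06, 147.69], [-65.23, 245.23], [0, 150.52], [-178.68, 178.68]. Speed limits (degrees/s): [147.25, 147.25, 172.46, 180, 180, 180].

INTERFACE

Orientations are given as a 3x3 rotation matrix whose columns are the frame's x, y, z axes.
In Python, from station import telemetry, grab_frame, get_calibration, r gives the robot as it stands.
- The arm moves only by the tool drive_tool, never from a script. Its argument "series" is a list of rows, each a list of 2 entries, a list of its own where there are three numbers: the shift along the tool's x, y, z in units of 0.02 m (1.0 is 0.02 m), then the turn about the tool's z in units of 8 degrees (1.0 is 8 degrees). A call has 1 to 8 rows; each row shifts and turns the commanded pose from where the row before left it, along the tool's axes as they then stand; what a row does not reach is not made up. A row lasts 1/8 s, in which the tool goes at most 62.5 mm and 10.7 degrees, less where a joint would pass 70% of its speed; a pose out of reach is approached as far as the arm can. A call with a number of a shift or a turn outside -1 to 1 is refused whole. A call with a gripper value outside its range is refused whole. "claw" is the opening, from -1 (shut) to 1 (fully open), set as the call begins (left out, the last holds). The fingers move at their own pace and stop on an object; "newtons" is the grip in N (left out, the last holds). Time passes only in rows, so rows that do not move let the fingers close. It gives the time, the measured TCP pose, the force, the opening and the grip force at its end, in the units of the state.
- telemetry.sense(): the state, without advancing time (a new reading comes with each control period).
- grab_frame(name): name is "side" or "top" or "wrist"; returns the picture (400x640x3 uint8, red, green, blue); there is no depth.
- get_calibration(name): a dict with "fx", "fy", "cx", "cy" (pixels), "extrinsics" (4x4, takes a point from camera to world coordinates); the wrist camera has in their place "hand_eye" (4x4, takes a point from camera to tool coordinates, whose origin is the TCP and whose axes are the flange's). Camera axes: x right, y down, z forward; pixel columns grow to the right and rows downward; lengths in mm; the calibration is good to about 2 mm. The wrist camera is an equidistant fisheye: a pixel r from the principal point sees the ray r / f radians off the axis. A picture is of the moment at which its call begins: read the wrist's pose just before it. get_calibration takes no time and is no camera call.
- r.finish_job(): hands the job in; it is judged then, once.
The state is a dict: "clock": time; "q": joint angles; "qvel": joint speeds; "effort": joint torques, N m; "ee_pos": TCP position; "orientation": TCP orientation; "force": force on the tool from outside, world axes, zero at the start; "wrist_torque": the same for the moment, N m; "finger_gap": opening from 0.0 (shut) to 1.0 (fully open); "finger_force": force on a finger pad.
Only numpy, scipy, OpenCV 4.12 (cv2) and the standard library are available. Lean on these libraries where they do the work, as an engineer would, in place of code of your own. Each camera call takes 0.05 s, during which the arm holds its last target. There are 200 camera calls.

## Working session

There is one attempt and no reset: what is moved stays moved. The work goes in short steps, Python scripts to look and compute and a tool call to move; the robot and the scene stay as the last step left them, time stands still between calls to the robot, and variables do not carry over. Pictures are saved under pics/ and viewed, at most 10 in all, crops included, and the job is handed in when it is done.

Besides the shell and the picture viewer there is one more tool, called after "Request:" as name([rows], argument=value, ...), one row to a line, values as JSON. drive_tool: Moves the arm, as the interface text tells. Its arguments: {"type":"object","properties":{"series":{"type":"array","items":{"type":"array"}},"claw":{"type":"number"},"newtons":{"type":"number"}},"required":["series"]}

```bash
mkdir -p pics; ls
cat > h.py <<'E'
from station import telemetry, grab_frame, get_calibration, r
import numpy as np, cv2
def save(im,n): cv2.imwrite('pics/'+n, cv2.cvtColor(im,cv2.COLOR_RGB2BGR))
def ray(name,u,v,st=None):
    c=get_calibration(name)
    if name!='wrist':
        d=np.array([(u-c['cx'])/c['fx'],(v-c['cy'])/c['fy'],1.]);E=np.array(c['extrinsics'])
    else:
        a=np.array([(u-c['cx'])/c['fx'],(v-c['cy'])/c['fy']]);t=np.hypot(*a)
        d=np.array([*(a/max(t,1e-9)*np.sin(t)),np.cos(t)])
        T=np.eye(4);T[:3,:3]=st['orientation'];T[:3,3]=st['ee_pos'];E=T@np.array(c['hand_eye'])
    d=E[:3,:3]@d
    return E[:3,3],d/np.linalg.norm(d)
def plane(name,u,v,z,st=None):
    o,d=ray(name,u,v,st);return o+d*(z-o[2])/d[2]
def tri(*rays):
    A=0;b=0
    for o,d in rays:
        P=np.eye(3)-np.outer(d,d);A=A+P;b=b+P@o
    p=np.linalg.solve(A,b);return p,[np.linalg.norm((np.eye(3)-np.outer(d,d))@(p-o)) for o,d in rays]
E
python3 - <<'E'
from h import *
s=telemetry.sense();print(s)
for n in('side','top','wrist'):
    im=grab_frame(n);np.save(f'pics/{n}0.npy',im);save(im,f'{n}0.png')
    c=get_calibration(n);print(n,c)
E
```

```text
pics
{'clock': 0.0, 'q': array([ 6.40396342e+01,  1.03989819e+01,  9.21308411e+01, -2.73480136e-03,
        7.75689928e+01, -1.18190965e+01]), 'qvel': array([ 0.0634576 ,  0.08763434,  0.01815846,  0.05897586,  0.05729087,
       -0.02556017]), 'effort': array([ 2.25691051e-04, -4.33894837e+01, -3.41831195e+01,  7.01651280e-02,
        3.88827408e-02, -9.29390308e-05]), 'ee_pos': array([140.27217267, 557.18367163, 301.84550779]), 'orientation': array([[-9.69698702e-01,  2.44302925e-01, -7.13059023e-04],
       [ 2.44303772e-01,  9.69697478e-01, -1.57103974e-03],
       [ 3.07641932e-04, -1.69763821e-03, -9.99998512e-01]]), 'force': array([-0.43631226, -0.35628481,  0.05574765]), 'wrist_torque': array([0.00021975, 0.01931983, 0.03489596]), 'finger_force': 0.0, 'finger_gap': 1.0031371966303597}
side {'fx': 363.60890177916326, 'fy': 363.60890177916326, 'cx': 318.75912642791883, 'cy': 199.54877899783065, 'extrinsics': array([[ 9.45772309e-01, -1.61910901e-01,  2.81601846e-01,
         2.58506063e+02],
       [-3.24073835e-01, -5.29450933e-01,  7.84001186e-01,
        -9.15469731e+02],
  
[... 399 characters left out ...]
01, -2.22351579e-02, -8.78944335e-03,
        -9.20752811e+00],
       [ 1.01258588e-02, -6.07232872e-02, -9.98103276e-01,
         1.58074646e+03],
       [ 0.00000000e+00,  0.00000000e+00,  0.00000000e+00,
         1.00000000e+00]])}
wrist {'fx': 309.70691628693146, 'fy': 309.70691628693146, 'cx': 314.47921065919365, 'cy': 204.27972238154004, 'hand_eye': array([[ 1.40956850e-04, -9.56963659e-01, -2.90207745e-01,
         7.31233696e+01],
       [ 9.99999959e-01,  2.06904739e-04, -1.96560820e-04,
         2.15176075e-01],
       [ 2.48146919e-04, -2.90207705e-01,  9.56963649e-01,
        -8.19979284e+01],
       [ 0.00000000e+00,  0.00000000e+00,  0.00000000e+00,
         1.00000000e+00]])}
```

View pics/top0.png

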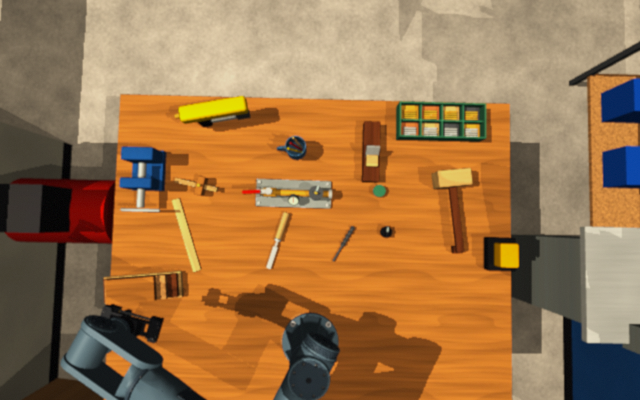

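View pics/side0.png

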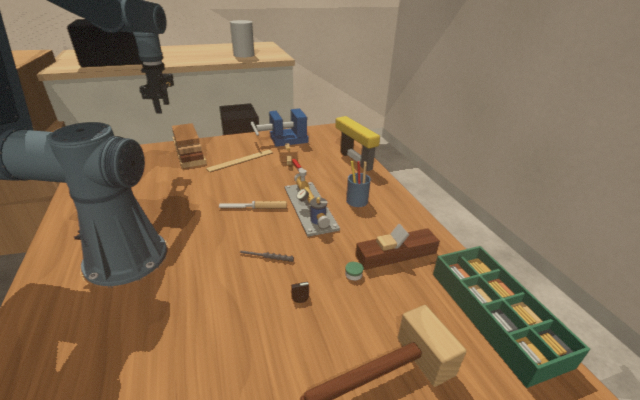

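The top view shows the knob at about (387,231), the wax tin at (379,190), the red lever end at (250,191), and the manifold spanning (257–333, 193). The side view shows the knob at (300,292), the bleeder at (319,215) and the lever at (297,165).

Run:
```python
from h import *
for n,p,z in [('knob',(387,231),30),('tin',(379,190),26),('levertip',(244,191),93),('plateL',(257,193),12),('plateR',(333,194),12),('auger',(344,243),9)]:
    print(n,plane('top',*p,z).round(0))
print('knob side',plane('side',300,292,22).round(0), tri(ray('top',387,231),ray('side',300,292)))
im=np.load('pics/top0.npy')
t=cv2.resize(im[160:260,225:405],None,fx=4.4,fy=4.4,interpolation=cv2.INTER_CUBIC);save(t,'topc.png')
```

```text
knob [ 438. -297.   30.]
tin [ 600. -264.   26.]
levertip [579. 260.  93.]
plateL [578. 222.  12.]
plateR [581. -82.  12.]
auger [ 386. -129.    9.]
knob side [ 435. -301.   22.] (array([ 436.92182442, -298.49234888,   18.92246084]), [np.float64(0.8741161365017218), np.float64(0.8741161365019156)])
```

View pics/topc.png

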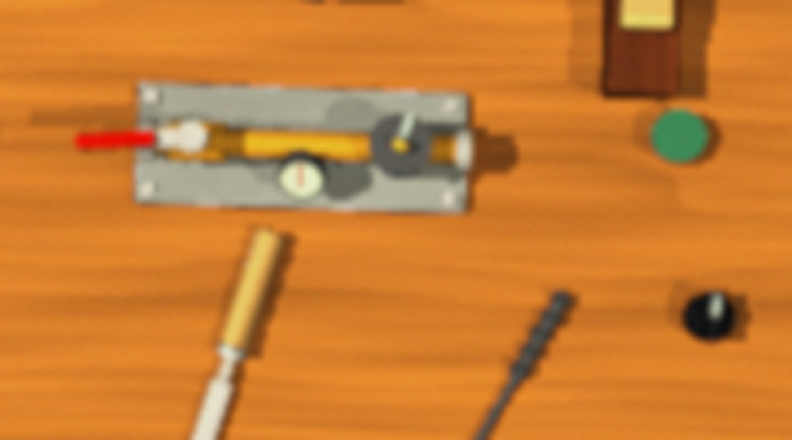

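The crop shows the lever sleeve's free end at (78,140), the valve pivot at about (187,135), the collar at (402,143) with its mark pointing up and slightly right, and the knob at (708,315) with its mark in a similar direction. I'm moving the hand above the lever and turning it so the fingers close along x.

Request:
drive_tool([
  [[-0.93,-0.37,0],1],
  [[-0.97,-0.24,0],1],
  [[-0.99,-0.1,0],1],
  [[-1,0.03,0],1],
  [[-0.98,0.17,0],1],
  [[-0.95,0.31,0],1],
  [[-0.9,0.44,0],1],
  [[-0.83,0.56,0],1],
])

```text
clock: 1.15
ee_pos: [270.0, 462.9, 302.4]
orientation: [[-0.201, 0.98, -0.0], [0.98, 0.201, -0.0], [-0.0, -0.001, -1.0]]
force: [-0.4, -1.1, 0.6]
finger_gap: 1.002
finger_force: 0.0
```

Request:
drive_tool([
  [[-0.74,0.67,0],1],
  [[-0.64,0.77,0],0.5],
  [[-0.73,1,0],0],
  [[-0.73,1,0],0],
  [[-0.73,1,0],0],
  [[-0.73,1,0],0],
  [[-0.73,1,0],0],
  [[-0.73,1,0],0],
])

```text
clock: 2.15
ee_pos: [422.3, 351.4, 302.4]
orientation: [[0.003, 1.0, -0.001], [1.0, -0.003, -0.0], [-0.0, -0.001, -1.0]]
force: [0.0, -0.3, -0.9]
finger_gap: 0.998
finger_force: 0.0
```

Request:
drive_tool([
  [[-0.73,1,0],0],
  [[-0.73,1,0],0],
  [[-0.73,1,0],0],
  [[-0.73,1,0],0],
  [[-0.73,1,0],0],
  [[-0.73,1,0],0],
  [[0,0,0],0],
])

```text
clock: 3.02
ee_pos: [543.0, 262.8, 302.5]
orientation: [[0.005, 1.0, -0.0], [1.0, -0.005, -0.0], [-0.0, -0.0, -1.0]]
force: [0.1, 0.7, 0.1]
finger_gap: 1.002
finger_force: 0.0
```

Run:
```python
from h import *
s=telemetry.sense();print(s['ee_pos'],s['q'].round(1),s['orientation'].round(3))
im=grab_frame('wrist');np.save('pics/w1.npy',im);save(im,'w1.png')
```

```text
[543.04571361 262.80387906 302.49511116] [14.6 13.9 87.8 -0.  78.2 14.8] [[ 0.005  1.    -0.   ]
 [ 1.    -0.005 -0.   ]
 [-0.    -0.    -1.   ]]
```

View pics/w1.png

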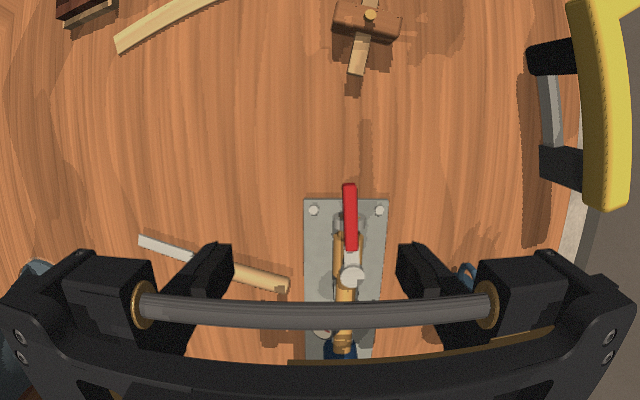

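The wrist view shows the lever's free end at (349,185), the sleeve's inner end at (350,250) and the pivot nut at about (351,275). The chisel is to the left and the marking gauge at the top.

Run:
```python
from h import *
s=telemetry.sense()
def red(im):
    h=cv2.cvtColor(im,cv2.COLOR_RGB2HSV);m=(((h[...,0]<5)|(h[...,0]>174))&(h[...,1]>190)&(h[...,2]>90)).astype('uint8')
    return m
W=red(np.load('pics/w1.npy'));T=red(np.load('pics/top0.npy'));S=red(np.load('pics/side0.npy'))
def big(m,roi):
    u0,u1,v0,v1=roi;q=np.zeros_like(m);q[v0:v1,u0:u1]=m[v0:v1,u0:u1]
    n,l,st,c=cv2.connectedComponentsWithStats(q);i=1+np.argmax(st[1:,4]);print(st[i],c[i].round(1));return l==i,c[i],st[i]
w,cw,sw=big(W,(300,400,150,300));t,ct,stt=big(T,(235,275,180,200));d,cs,ss=big(S,(285,310,150,175))
print(tri(ray('wrist',*cw,s),ray('top',*ct)),tri(ray('wrist',*cw,s),ray('side',*cs)),tri(ray('wrist',*cw,s),ray('top',*ct),ray('side',*cs)))
for v in (188,215,246):
    us=np.where(w[v])[0];print(v,us.min(),us.max(),[plane('wrist',u,v+.5,101,s).round(1)[:2] for u in (us.min(),us.max()+1)])
print('tip',plane('wrist',349,sw[1],101,s),'in',plane('wrist',350,sw[1]+sw[3],101,s))
```

```text
[354 220   3   9  12] [355.3 224.1]
[243 190  17   4  45] [251.4 191.2]
[296 161   1   1   1] [296. 161.]
(array([580.94540128, 231.21467327,  99.98626632]), [np.float64(3.0611781711303694), np.float64(3.0611781711305404)]) (array([580.92077477, 234.21193176, 105.89551737]), [np.float64(2.2766573453559396), np.float64(2.2766573453557397)]) (array([579.64146521, 232.14045495, 105.81204379]), [np.float64(3.8588238362381615), np.float64(3.114713204979654), np.float64(1.6751318107095325)])Traceback (most recent call last):
  File "<stdin>", line 13, in <module>
    return umr_minimum(a, axis, None, out, keepdims, initial, where)
ValueError: zero-size array to reduction operation minimum which has no identity
```

```bash
cat >> h.py <<'E'
def red(im,roi):
    u0,u1,v0,v1=roi;i=im.astype(int);m=((i[...,0]>110)&(i[...,0]>2.4*i[...,1])&(i[...,0]>2.4*i[...,2])).astype('uint8')
    q=np.zeros_like(m);q[v0:v1,u0:u1]=m[v0:v1,u0:u1]
    n,l,st,c=cv2.connectedComponentsWithStats(q);k=1+np.argmax(st[1:,4]);return l==k,c[k],st[k]
E
python3 - <<'E'
from h import *
s=telemetry.sense()
R={}
for n,f,roi in(('wrist','w1',(300,400,150,300)),('top','top0',(235,275,180,200)),('side','side0',(285,312,150,178))):
    R[n]=red(np.load(f'pics/{f}.npy'),roi);print(n,R[n][1:])
rr={n:ray(n,*R[n][1],s) for n in R}
print(tri(rr['wrist'],rr['top']),tri(rr['wrist'],rr['side']),tri(*rr.values()))
w=R['wrist'][0];b=R['wrist'][2]
for v in (b[1]+4,215,b[1]+b[3]-5):
    us=np.where(w[v])[0];print(v,us.min(),us.max(),[plane('wrist',u,v+.5,101,s).round(1)[:2] for u in (us.min(),us.max()+1)])
print('tip',plane('wrist',349,b[1],101,s),'in',plane('wrist',350,b[1]+b[3],101,s))
E
```

```text
wrist (array([350.20735786, 216.19286511]), array([343, 183,  15,  68, 897], dtype=int32))
top (array([250.33802817, 191.29577465]), array([242, 189,  18,   5,  71], dtype=int32))
side (array([295.84848485, 163.09090909]), array([293, 159,   8,   9,  33], dtype=int32))
(array([578.97049501, 236.43456962,  90.58759145]), [np.float64(0.8011782195279279), np.float64(0.8011782195281358)]) (array([579.11483188, 238.03693777,  95.01083877]), [np.float64(0.12422734175928442), np.float64(0.12422734175958065)]) (array([578.62564272, 236.91508405,  94.95271826]), [np.float64(1.207112705742203), np.float64(1.4820015912805857), np.float64(0.595493112397663)])
187 343 355 [array([570.8, 268.8]), array([583.2, 268.8])]
215 344 356 [array([572.4, 240.8]), array([585.2, 240.7])]
246 346 357 [array([575.4, 207.7]), array([587.6, 207.6])]
tip [576.41483579 273.13479324 101.        ] in [579.67556024 202.64419384 101.        ]
```

Run:
```python
from h import *
s=telemetry.sense()
print('nut',plane('wrist',351.5,275,105,s),'top nut',plane('top',267.5,190.7,105))
print('plate',[plane('wrist',u,v,12,s).round(1) for u,v in((304,199),(389,199),(303,245),(388,245))])
c=lambda u,v:plane('top',225+(u+.5)/4.4-.5,160+(v+.5)/4.4-.5,12).round(1)
print([c(*p) for p in((138,85),(469,95),(136,204),(468,212))])
```

```text
nut [581.94404674 176.71733721 105.        ] top nut [580.75497092 169.56055607 105.        ]
plate [array([530.6, 232.3,  12. ]), array([638.7, 232. ,  12. ]), array([528.4, 169.4,  12. ]), array([642.2, 167.9,  12. ])]
[array([634.4, 228.3,  12. ]), array([632.2, -73.4,  12. ]), array([526. , 226.8,  12. ]), array([525.3, -74.6,  12. ])]
```

Request:
drive_tool([
  [[-0.52,0.86,1],-0.5],
  [[-0.52,0.86,1],0],
  [[0,0,1],0],
  [[0,0,1],0],
  [[0,0,1],0],
  [[0,0,1],0],
  [[0,0,1],0],
  [[0,0,1],0],
], claw=0)

```text
clock: 4.08
ee_pos: [576.6, 244.5, 141.4]
orientation: [[-0.067, 0.998, 0.0], [0.998, 0.067, 0.0], [0.0, 0.0, -1.0]]
force: [0.1, 0.3, -0.3]
finger_gap: 0.497
finger_force: 0.0
```

Request:
drive_tool([
  [[0,0,0],0],
  [[0,0,0],0],
  [[0,0,0],0],
  [[0,0,0],0],
  [[0,0,0],0],
  [[0,0,0],0],
], claw=-1, newtons=12)

```text
clock: 4.82
ee_pos: [577.3, 244.7, 143.7]
orientation: [[-0.067, 0.998, 0.002], [0.998, 0.067, 0.0], [0.0, 0.002, -1.0]]
force: [0.3, 1.0, 5.9]
finger_gap: 0.157
finger_force: 12.0
```

Request:
drive_tool([
  [[-0.036,-0.508,0],-1],
  [[-0.036,-0.508,0],-1],
  [[-0.036,-0.508,0],-1],
  [[-0.036,-0.508,0],-1],
  [[-0.036,-0.508,0],-1],
  [[-0.036,-0.508,0],-1],
])

```text
clock: 5.58
ee_pos: [524.3, 216.7, 143.7]
orientation: [[-0.789, 0.614, 0.001], [0.614, 0.789, 0.0], [-0.001, 0.001, -1.0]]
force: [-0.2, -0.4, 5.8]
finger_gap: 0.158
finger_force: 12.0
```

Request:
drive_tool([
  [[-0.036,-0.508,0],-1],
  [[-0.036,-0.508,0],-1],
  [[-0.036,-0.508,0],-1],
  [[-0.036,-0.508,0],-1],
  [[-0.036,-0.508,0],-1],
  [[0,0,0],0],
  [[0,0,0],0],
])

```text
clock: 6.45
ee_pos: [508.7, 170.9, 143.6]
orientation: [[-0.999, -0.032, 0.001], [-0.032, 0.999, 0.004], [-0.001, 0.003, -1.0]]
force: [-0.6, 8.8, 7.0]
finger_gap: 0.163
finger_force: 11.8
```

Request:
drive_tool([
  [[0,0,0],0],
  [[0,0,0],0],
  [[0,0,0],0],
  [[0,0,-1],0],
  [[0,0,-1],0],
  [[0,0,-1],0],
  [[0,0,-1],0],
  [[0,-0.5,-1],0],
], claw=0.2)

```text
clock: 7.45
ee_pos: [508.7, 159.3, 243.1]
orientation: [[-0.999, -0.033, -0.001], [-0.033, 0.999, -0.0], [0.001, -0.0, -1.0]]
force: [0.5, 0.7, -0.1]
finger_gap: 0.603
finger_force: 0.0
```

Request:
drive_tool([
  [[-0.8,-1,-1],0],
  [[-0.8,-1,-1],0],
  [[-0.8,-1,-1],0],
  [[-0.8,-1,0],0],
  [[-0.8,-1,0],0],
  [[-0.8,-1,0],0],
  [[-0.8,-1,0],0],
  [[-0.8,-1,0],0],
])

```text
clock: 8.45
ee_pos: [642.4, 2.2, 300.8]
orientation: [[-0.999, -0.032, -0.003], [-0.032, 0.999, 0.0], [0.003, 0.001, -1.0]]
force: [-0.1, 0.7, 0.6]
finger_gap: 0.599
finger_force: 0.0
```

Request:
drive_tool([
  [[0,-1,0],0],
  [[0,-1,0],0],
  [[0,-1,0],0],
  [[0,-1,0],0],
  [[0,0,0],0],
  [[0,0,0],0],
])

```text
clock: 9.2
ee_pos: [644.6, -76.2, 302.8]
orientation: [[-0.999, -0.032, 0.0], [-0.032, 0.999, 0.0], [-0.0, 0.0, -1.0]]
force: [-0.2, -0.1, -0.6]
finger_gap: 0.601
finger_force: 0.0
```

Run:
```python
from h import *
s=telemetry.sense();print(s['ee_pos'],s['q'].round(1),s['orientation'].round(3))
im=grab_frame('wrist');np.save('pics/w2.npy',im);save(im,'w2.png');import pickle;pickle.dump(s,open('pics/s2.pkl','wb'))
```

```text
[644.59018215 -76.24573115 302.81153362] [ -17.2   19.6   80.6    0.    79.7 -109.1] [[-0.999 -0.032  0.   ]
 [-0.032  0.999  0.   ]
 [-0.     0.    -1.   ]]
```

View pics/w2.png

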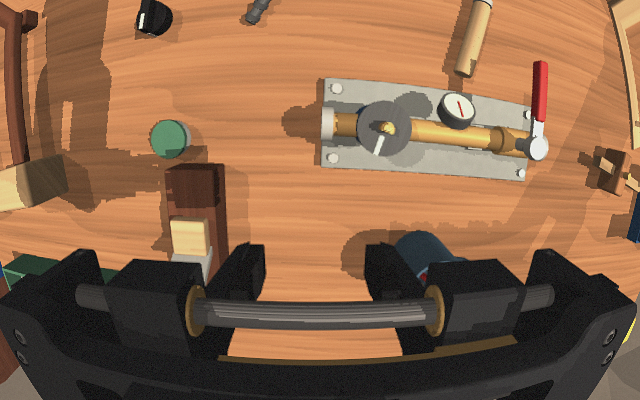

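The wrist view shows the lever closed (pivot at (537,147)), the collar centred at about (384,128) with its mark running to (377,152), the knob at (154,17) and the tin at (170,139). Next I'm moving above the knob.

Request:
drive_tool([
  [[0.9,-1,0],0],
  [[0.9,-1,0],0],
  [[0.9,-1,0],0],
  [[0.9,-1,0],0],
  [[0.9,-1,0],0],
  [[0.9,-1,0],0],
  [[0.9,-1,0],0],
  [[0.9,-1,0],0],
], claw=0)

```text
clock: 10.25
ee_pos: [505.6, -240.8, 302.9]
orientation: [[-0.999, -0.034, 0.0], [-0.034, 0.999, -0.0], [-0.0, -0.0, -1.0]]
force: [0.5, -0.2, -0.2]
finger_gap: 0.503
finger_force: 0.0
```

Request:
drive_tool([
  [[0,-1,1],0],
  [[0,-1,1],0],
  [[0,-0.5,1],0],
  [[0,0,0],0],
  [[0,0,0],0],
])

```text
clock: 10.88
ee_pos: [507.9, -290.4, 243.2]
orientation: [[-0.999, -0.033, 0.0], [-0.033, 0.999, 0.0], [-0.0, 0.0, -1.0]]
force: [-0.1, -0.6, 1.0]
finger_gap: 0.501
finger_force: 0.0
```

Run:
```python
from h import *
s=telemetry.sense();print(s['ee_pos'],s['q'].round(1),s['orientation'].round(3))
im=grab_frame('wrist');np.save('pics/w3.npy',im);import pickle;pickle.dump(s,open('pics/s3.pkl','wb'))
a=np.load('pics/w2.npy')
t=np.vstack([cv2.resize(im[60:260,180:480],None,fx=2,fy=1.4),cv2.resize(a[60:190,340:440],(600,320))]);save(t[:600],'w3.png')
```

```text
[ 507.93898569 -290.41691246  243.15900724] [ -41.4   15.    93.7    0.    71.3 -133.3] [[-0.999 -0.033  0.   ]
 [-0.033  0.999  0.   ]
 [-0.     0.    -1.   ]]
```

View pics/w3.png

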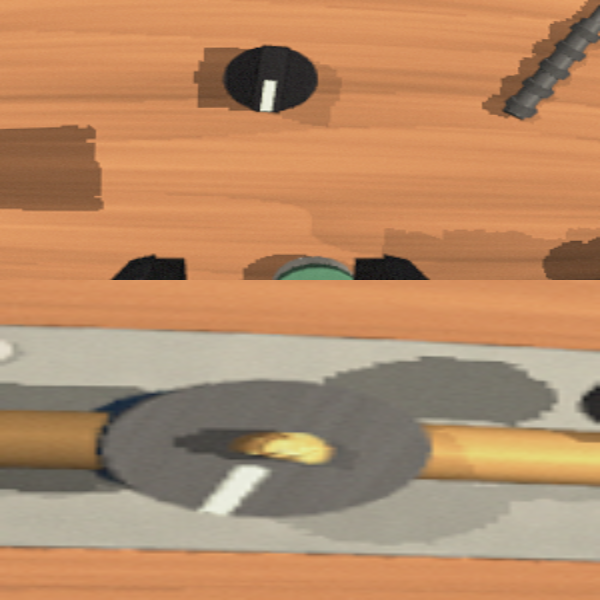

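The upper half shows the knob at wrist pixel (315,116) with its mark pointing down the image. The lower half shows the collar with its mark pointing down and to the left, and the brass shaft in the middle. Now measuring these by masks.

Run:
```python
from h import *
import pickle
def comp(m,near):
    n,l,st,c=cv2.connectedComponentsWithStats(m.astype('uint8'))
    k=1+np.argmin([np.hypot(*(c[i]-near))+(1e3 if st[i,4]<12 else 0) for i in range(1,n)]);return (l==k),c[k],st[k]
def hull(m): return cv2.convexHull(max(cv2.findContours(m.astype('uint8'),0,1)[0],key=len))[:,0]
def circ(P):
    A=np.c_[2*P,np.ones(len(P))];x=np.linalg.lstsq(A,(P**2).sum(1),rcond=None)[0];return x[:2],np.sqrt(x[2]+x[:2]@x[:2])
def mark(m,z,n,s):
    v,u=np.where(m);P=np.array([plane(n,a,b,z,s)[:2] for a,b in zip(u,v)]);c=P.mean(0);d=np.linalg.svd(P-c)[2][0];t=(P-c)@d
    return c,d,np.degrees(np.arctan2(d[1],d[0])),np.ptp(t)
s2=pickle.load(open('pics/s2.pkl','rb'));s3=pickle.load(open('pics/s3.pkl','rb'))
w2=np.load('pics/w2.npy').astype(int);w3=np.load('pics/w3.npy').astype(int)
# knob w3
lo,hi=w3.min(2),w3.max(2)
roi=np.zeros(w3.shape[:2],bool);roi[75:160,270:360]=1
km,kc,kb=comp(roi&(hi<60),(315,116));wm,wc,wb=comp(roi&(lo>150),(314,128))
print('knob',kc,kb,'mark',wc,wb,mark(wm,43,'wrist',s3))
H=hull(km|wm);P=np.array([plane('wrist',*p,23,s3)[:2] for p in H]);print('skirt z23',circ(P),cv2.minEnclosingCircle(P.astype('float32')))
# collar w2
roi=np.zeros(w2.shape[:2],bool);roi[90:165,345:425]=1
lo,hi=w2.min(2),w2.max(2)
cm,cc,cb=comp(cv2.morphologyEx((roi&(hi-lo<14)&(hi>65)&(hi<125)).astype('uint8'),cv2.MORPH_OPEN,np.ones((5,5))),(384,128));mm,mc,mb=comp(roi&(lo>190)&(hi-lo<40)&(np.arange(640)[None]<395)&(np.arange(400)[:,None]>132),(380,143))
br=roi&(w2[...,0]>w2[...,2]+60)&(np.abs(np.arange(640)-388)<10)&(np.abs(np.arange(400)[:,None]-127)<8)
sm,sc,sb=comp(br,(388,127))
print('collar',cc,cb,'mark',mc,mb,mark(mm,83,'wrist',s2),'shaft',sc,sb)
H=hull(cm);
for z in(78,83,88):
    P=np.array([plane('wrist',*p,z,s2)[:2] for p in H]);print(z,circ(P))
print('shaft',plane('wrist',*sc,95,s2))
# top view
t=np.load('pics/top0.npy').astype(int);hi=t.max(2);lo=t.min(2)
km,kc,kb=comp((hi<70),(387,231));print('top knob',kc,kb)
print('tri knob',tri(ray('top',*kc),ray('wrist',*hull(km*0+comp((w3.max(2)<60),(315,116))[0]).mean(0),s3)))
roi=np.zeros(t.shape[:2],bool);roi[182:205,305:330]=1
cm,c2,cb2=comp(roi&(hi-lo<25)&(hi<120),(316,192));print('top collar',c2,cb2,plane('top',*c2,83))
```

```text
knob [314.74302789 114.59694555] [ 292   93   46   47 1506] mark [313.51219512 127.7804878 ] [310 117   8  22 123] (array([ 448.31662695, -293.63899769]), array([ 0.99568018, -0.09284927]), np.float64(-5.327545095264038), np.float64(19.3675582458018))
skirt z23 (array([ 437.69145576, -292.99324122]), np.float64(22.337099744294605)) ((438.08447265625, -292.5633239746094), 23.159757614135742)
collar [372.43699187 122.29674797] [357 101  35  50 984] mark [378.43181818 145.18181818] [373 136  11  19  88] (array([599.98692883, -14.81478918]), array([ 0.95254873, -0.30438613]), np.float64(-17.721235576751155), np.float64(19.284427656483317)) shaft [387.7238806  127.41791045] [380 122  15  13 134]
78 (array([581.14239273, -15.70651049]), np.float64(23.467842872510044))
83 (array([580.98527011, -16.73629995]), np.float64(23.085381441070393))
88 (array([580.8281475 , -17.76608941]), np.float64(22.702920009619973))
shaft [581.30838854  -9.41901603  95.        ]
top knob [385.71052632 232.06578947] [381 227  11  10  76]
tri knob (array([ 435.92906167, -292.26582007,   28.52859089]), [np.float64(2.3406567326505345), np.float64(2.340656732650704)])
top collar [317.71052632 193.42105263] [310 186  20  15 152] [576.38969152 -19.82801712  83.        ]
```

Request:
drive_tool([
  [[0.88,0,0.9],0],
  [[0.88,0,0.9],0],
  [[0.88,0,0.9],0],
  [[0.87,0,0.9],0],
  [[0,0,1],0.85],
  [[0,0,1],0],
  [[0,0,1],0],
  [[0,0,0.6],0],
])

```text
clock: 11.92
ee_pos: [437.8, -293.1, 98.7]
orientation: [[-0.996, 0.085, 0.001], [0.085, 0.996, -0.0], [-0.001, -0.0, -1.0]]
force: [-0.4, 0.4, -1.0]
finger_gap: 0.501
finger_force: 0.0
```

Request:
drive_tool([
  [[0,0,0],0],
  [[0,0,0.4],0],
  [[0,0,0],0],
  [[0,0,0],0],
])

```text
clock: 12.42
ee_pos: [437.5, -293.5, 91.0]
orientation: [[-0.996, 0.086, 0.0], [0.086, 0.996, -0.0], [-0.0, -0.0, -1.0]]
force: [-1.1, -1.0, -0.5]
finger_gap: 0.497
finger_force: 0.0
```

Request:
drive_tool([
  [[0,0,0],0],
  [[0,0,0],0],
  [[0,0,0],0],
  [[0,0,0],0],
  [[0,0,0],0],
  [[0,0,0],0],
], claw=-1, newtons=40)

```text
clock: 13.18
ee_pos: [437.4, -293.3, 90.8]
orientation: [[-0.996, 0.086, 0.0], [0.086, 0.996, -0.0], [-0.0, -0.0, -1.0]]
force: [-0.7, 0.4, 1.2]
finger_gap: 0.155
finger_force: 40.0
```

Request:
drive_tool([
  [[0,0,-0.5],0],
  [[0,0,-1],0],
  [[0,0,-1],0],
  [[0,0,-1],0],
  [[0,0,-1],0],
  [[0,0,-1],0],
  [[0,0,-1],0],
  [[0,0,-1],0],
])

```text
clock: 14.18
ee_pos: [437.3, -293.2, 242.0]
orientation: [[-0.996, 0.086, 0.0], [0.086, 0.996, -0.0], [-0.0, -0.0, -1.0]]
force: [0.1, 0.6, -0.1]
finger_gap: 0.151
finger_force: 40.0
```

Request:
drive_tool([
  [[-0.62,1,-1],0],
  [[-0.62,1,-1],0],
  [[-0.62,1,-1],0],
  [[-0.62,1,0],0],
  [[-0.62,1,0],0],
  [[-0.62,1,0],0],
  [[-0.62,1,0],0],
  [[-0.62,1,0],0],
])

```text
clock: 15.18
ee_pos: [550.3, -141.7, 301.3]
orientation: [[-0.996, 0.086, 0.0], [0.086, 0.996, -0.0], [-0.0, -0.0, -1.0]]
force: [0.0, 0.3, -0.1]
finger_gap: 0.157
finger_force: 40.0
```

Request:
drive_tool([
  [[-0.62,1,0],0],
  [[-0.62,1,0],0],
  [[-0.62,1,0],0],
  [[-0.62,1,0],0],
  [[-0.62,1,0],0],
  [[-0.62,1,0],0.8],
  [[-0.62,1,0],0.8],
  [[0,0,0],0],
])

```text
clock: 16.18
ee_pos: [651.1, -10.8, 300.7]
orientation: [[-0.953, 0.302, -0.0], [0.302, 0.953, 0.0], [0.0, 0.0, -1.0]]
force: [-0.6, -0.3, -0.4]
finger_gap: 0.155
finger_force: 40.0
```

Run:
```python
from h import *
import pickle
s=telemetry.sense();print(s['ee_pos'],s['q'].round(1),s['orientation'].round(3),s['finger_gap'],s['qvel'].round(2))
im=grab_frame('wrist');np.save('pics/w4.npy',im);pickle.dump(s,open('pics/s4.pkl','wb'))
save(im[60:360,160:480].repeat(2,0).repeat(2,1)[:600],'w4.png')
```

```text
[651.10081583 -10.83444911 300.69637212] [-11.4  20.   80.4   0.   79.6 -83.8] [[-0.953  0.302 -0.   ]
 [ 0.302  0.953  0.   ]
 [ 0.     0.    -1.   ]] 0.15489119973615878 [-1.54 -1.03  1.79 -0.96  0.06 -3.87]
```

View pics/w4.png

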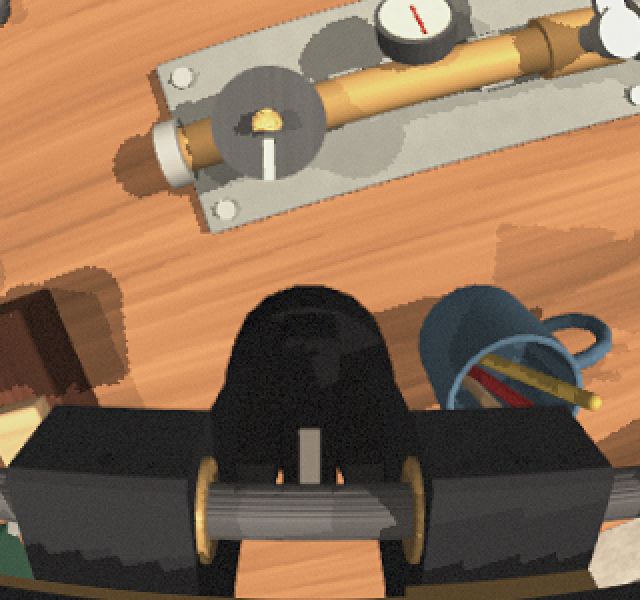

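The collar centre is at crop (269,123), full-frame (294.5,121.5), with its mark straight down the image. The knob in hand also has its mark straight down, so the two are aligned. Measuring the collar precisely.

Run:
```python
from h import *
import pickle
s=pickle.load(open('pics/s4.pkl','rb'));w=np.load('pics/w4.npy').astype(int)
g=cv2.GaussianBlur(w.astype('uint8'),(3,3),0).astype(int);hi,lo=g.max(2),g.min(2)
def circ(P):
    A=np.c_[2*P,np.ones(len(P))];x=np.linalg.lstsq(A,(P**2).sum(1),rcond=None)[0];return x[:2],np.sqrt(x[2]+x[:2]@x[:2])
# radial edge: first pixel leaving collar grey beyond r=20px
m=(hi-lo<18)&(hi>60)&(hi<118)
c0=np.array([294.5,121.5]);E=[]
for a in np.radians(np.arange(0,360,4)):
    d=np.array([np.cos(a),np.sin(a)])
    for r in np.arange(22,36,.25):
        u,v=c0+r*d
        if not m[int(round(v)),int(round(u))]:
            E.append(c0+r*d);break
E=np.array(E)
for z in(78,83,88):
    P=np.array([plane('wrist',*p,z,s)[:2] for p in E])
    for _ in range(4):
        c,R=circ(P);e=np.abs(np.hypot(*(P-c).T)-R);P=P[e<max(1,2*e.std())]
    print(z,c,R,len(P),e.std())
roi=np.zeros(m.shape,bool);roi[128:152,286:302]=1
v,u=np.where(roi&(w.min(2)>150));P=np.array([plane('wrist',a,b,83,s)[:2] for a,b in zip(u,v)]);d=np.linalg.svd(P-P.mean(0))[2][0];print('mark',P.mean(0),d,np.degrees(np.arctan2(d[1],d[0])),len(P))
roi[:]=0;roi[110:128,284:304]=1
b=roi&(w[...,0]>w[...,2]+50)&(w[...,0]>120);v,u=np.where(b);print('brass',u.min(),u.max(),v.min(),v.max(),plane('wrist',(u.min()+u.max())/2,v.mean(),98,s))
s2=pickle.load(open('pics/s2.pkl','rb'))
print('tri shaft',tri(ray('wrist',(u.min()+u.max())/2,v.mean(),s),ray('wrist',387.7,127.4,s2)))
# knob mark in hand: direction in tool frame
roi[:]=0;roi[270:305,300:330]=1
```

```text
78 [582.51588301 -10.06472542] 27.031194525093756 56 0.17650395996167922
83 [582.49885955  -9.70988592] 26.587621890112217 56 0.17360759048911206
88 [582.48183609  -9.35504642] 26.144049255144026 56 0.17071122101928501
mark [602.06222515 -15.74624655] [ 0.94735297 -0.32019112] -18.674483206732578 144
brass 286 301 114 125 [581.63698853  -8.55126224  98.        ]
tri shaft (array([581.47086115,  -8.76184478,  94.76225751]), [np.float64(0.16889957248339496), np.float64(0.16889957248333737)])
```

Request:
drive_tool([
  [[0.82,-0.25,0.5],0],
  [[0.82,-0.25,1],0],
  [[0.82,-0.25,1],0],
  [[0.82,-0.25,1],0],
  [[0,0,1],0],
  [[0,0,0],0],
  [[0,0,0],0],
  [[0,0,0],0],
])

```text
clock: 17.23
ee_pos: [582.7, -11.6, 211.9]
orientation: [[-0.953, 0.305, 0.002], [0.305, 0.953, -0.001], [-0.002, 0.0, -1.0]]
force: [-0.3, 0.2, -1.0]
finger_gap: 0.156
finger_force: 40.0
```

Request:
drive_tool([
  [[0.05,0.08,0.4],0],
  [[0,0,0],0],
  [[0,0,0],0],
])

```text
clock: 17.6
ee_pos: [581.5, -9.3, 202.6]
orientation: [[-0.953, 0.304, -0.0], [0.304, 0.953, 0.0], [0.0, -0.0, -1.0]]
force: [0.1, -0.6, -0.7]
finger_gap: 0.156
finger_force: 40.0
```

Run:
```python
from h import *
s=telemetry.sense();print(s['ee_pos'],s['orientation'].round(3),s['q'].round(2))
im=grab_frame('side');a=cv2.resize(im[140:240,270:370],(400,400),interpolation=2)
w=grab_frame('wrist');b=cv2.resize(w[140:340,220:420],(400,400));save(np.hstack([a,b]),'w5.png')
s=telemetry.sense();print(s['ee_pos'])
```

```text
[581.45140622  -9.27551351 202.55858268] [[-0.953  0.304 -0.   ]
 [ 0.304  0.953  0.   ]
 [ 0.    -0.    -1.   ]] [-12.6   17.34  95.91  -0.    66.77 -84.87]
[581.60353501  -9.37117432 202.79136352]
```

View pics/w5.png

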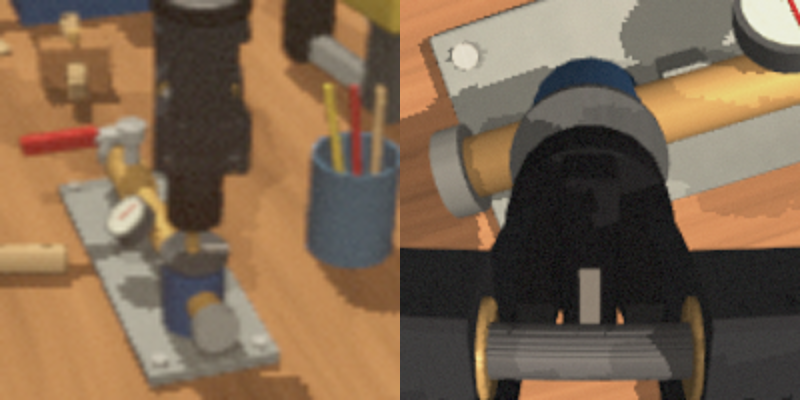

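The side view shows the knob directly above the brass shaft and collar, with the lever closed. In the wrist view the skirt (512–668) and collar (511–667) are concentric sideways. Descending gently.

Request:
drive_tool([
  [[-0.04,-0.02,0.15],0],
  [[0,0,0.15],0],
  [[0,0,0.15],0],
  [[0,0,0],0],
  [[0,0,0],0],
])

```text
clock: 18.32
ee_pos: [582.2, -10.0, 193.7]
orientation: [[-0.952, 0.305, -0.0], [0.305, 0.952, -0.0], [0.0, -0.0, -1.0]]
force: [0.5, 0.3, -0.7]
finger_gap: 0.156
finger_force: 40.0
```

Request:
drive_tool([
  [[0,0,0.15],0],
  [[0,0,0.15],0],
  [[0,0,0.1],0],
  [[0,0,0],0],
  [[0,0,0],0],
])

```text
clock: 18.95
ee_pos: [582.2, -10.0, 185.8]
orientation: [[-0.952, 0.305, 0.0], [0.305, 0.952, -0.0], [-0.0, -0.0, -1.0]]
force: [-0.4, -0.7, -0.2]
finger_gap: 0.156
finger_force: 40.0
```

Request:
drive_tool([
  [[0,0,0.15],0],
  [[0,0,0.15],0],
  [[0,0,0.15],0],
  [[0,0,0.1],0],
  [[0,0,0],0],
  [[0,0,0],0],
])

```text
clock: 19.7
ee_pos: [582.2, -10.0, 174.8]
orientation: [[-0.952, 0.305, 0.0], [0.305, 0.952, -0.0], [-0.0, 0.0, -1.0]]
force: [-0.8, -0.1, -1.0]
finger_gap: 0.158
finger_force: 40.0
```

Inserted with no side force, and about 1 mm above the seat. Now pressing.

Request:
drive_tool([
  [[0,0,0.1],0],
  [[0,0,0.1],0],
  [[0,0,0.1],0],
  [[0,0,0.1],0],
  [[0,0,0],0],
  [[0,0,0],0],
])

```text
clock: 20.45
ee_pos: [582.5, -10.1, 167.2]
orientation: [[-0.952, 0.305, 0.001], [0.305, 0.952, -0.0], [-0.001, 0.0, -1.0]]
force: [-0.6, -0.2, 4.9]
finger_gap: 0.151
finger_force: 40.0
```

Request:
drive_tool([
  [[0,0,0.1],0],
  [[0,0,0.05],0],
  [[0,0,0],0],
  [[0,0,0],0],
  [[0,0,0],0],
])

```text
clock: 21.08
ee_pos: [582.7, -10.1, 165.6]
orientation: [[-0.953, 0.304, 0.001], [0.304, 0.953, -0.0], [-0.001, -0.0, -1.0]]
force: [-5.3, 0.8, 14.4]
finger_gap: 0.159
finger_force: 40.0
```

Request:
drive_tool([
  [[0,0,0],0],
  [[0,0,0],0],
  [[0,0,0],0],
  [[0,0,0],0],
])

```text
clock: 21.58
ee_pos: [582.7, -10.1, 165.6]
orientation: [[-0.953, 0.305, 0.001], [0.305, 0.953, -0.0], [-0.001, -0.0, -1.0]]
force: [-4.4, 0.9, 15.2]
finger_gap: 0.152
finger_force: 40.0
```

Run:
```python
from h import *
s=telemetry.sense();print(s['ee_pos'],s['force'],s['finger_force'],s['clock'])
im=grab_frame('side');save(cv2.resize(im[130:250,260:380],(600,600),interpolation=2),'w6.png')
```

```text
[582.68100039 -10.08787289 165.55782935] [-4.4191751   0.88417507 15.16179563] 40.00327527523041 21.575
```

View pics/w6.png

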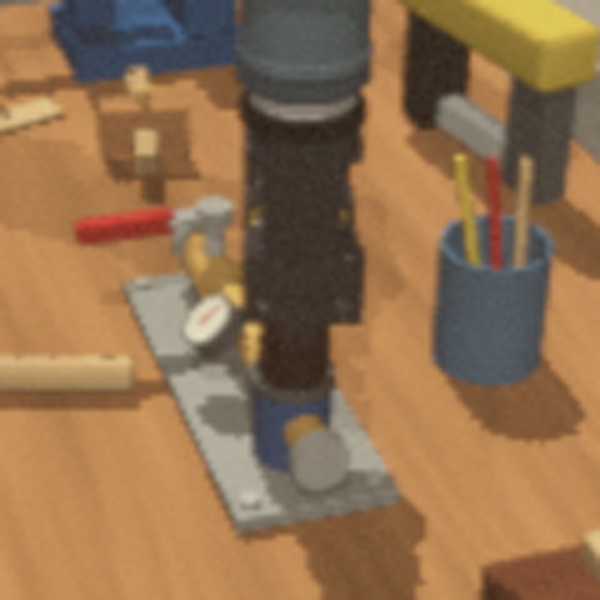

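The knob sits flush on the collar at crop (293,385), pressed down to the housing, and the lever at (125,222) is square to the pipe. Handing in.

```bash
python3 -c "
from h import *
print(r.finish_job())"
```

```text
the job is handed in; nothing more can be done
None
```

I handed the job in at about 21.6 s: the valve is closed, and the knob is home on the shaft with its mark matched, still gripped at 40 N and pressed down about 8 mm to its stop; the hand-in returned no verdict.

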